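# Rebuild a breathing-air filter stack on its tie rod

### The job

Rebuild the breathing-air filter on the aluminium base with the upright steel rod: thread the parts, the way up they stand now, over the rod one at a time, from the bottom up the tall white cartridge, then the wide flat steel screen, then the small black spacer, and last the brass cap with its knob upwards. Each part should sit down squarely on the one below, and the stack be left standing on its own. Leave the jar with the black lid, the small tin and the white strip bottle where they are.

Things in the scene. Friction and masses are not known exactly. Their poses are not given: they have to be found in the camera images.
- stand: Filter base, bolted down, in one of six places: aluminium disc 90 mm across and 20 mm high with an upright steel rod at its centre, 12 mm in diameter; rod top 92 mm above the bench, its last 6 mm tapered to 6 mm. A brass pipe stub (18 mm thick, at 10 mm height) sticks out along +x of the base to 62 mm from the centre. Origin: on the rod axis at the underside (bench level), z up.
- cartridge: Filter cartridge: white plastic tube with dark slots round its side, outside diameter 54 mm, bore 24 mm right through, 38 mm high, standing upright on the bench. About 90 g. Origin: on its axis at the underside; z is the axis. The same at any turn about its axis; keep this end down. Goes on first, onto the disc (underside 20 mm above the bench).
- screen: Filter screen: flat steel ring with ten small dark holes, outside diameter 60 mm, bore 24 mm, 12 mm thick, lying flat on the bench. About 80 g. Origin: on its axis at the underside; z is the axis. Goes on second (underside then 58 mm above the bench).
- spacer: Spacer: plain black plastic ring, outside diameter 42 mm, bore 24 mm, 14 mm high, lying flat. About 40 g. Origin: on its axis at the underside; z is the axis. Goes on third (underside then 70 mm above the bench).
- cap: Brass cap nut, standing as it will be fitted: lower body 48 mm across and 26 mm high with a blind bore of 24 mm, 16 mm deep, from below; on top a ridged knob 30 mm across, from 26 to 44 mm height, to grip it by. About 120 g. Origin: on its axis at the underside; z up towards the knob. Goes on last, pushed-on not screwed (underside then 84 mm above the bench, over the rod's top 8 mm).
- jar: Bystander: clear plastic jar with a white label and black lid, 54 mm across, 55 mm high, loose, in one of the six places. Origin: centre of the underside.
- tin: Bystander: small closed aluminium tin with no hole, 38 mm across, 16 mm high, loose, on the left half of the mat. Origin: centre of the underside.
- stripbottle: Bystander: white test-strip bottle, 38 mm across, 85 mm high, loose, at the right. Origin: centre of the underside.

How it is judged:
On the way, in this order (a step that is already met when the one before it is completed fails the run):
1. the cartridge sits on the base, over the rod (horizontal distance between cartridge and stand below 0.009 m and z of cartridge in the frame of stand between 0.016 and 0.024 m and angle between cartridge's own z axis and vertical below 0.06 rad and contact force between the fingers and cartridge below 0.1 N), for 0.2 s.
2. the screen lies on the cartridge (horizontal distance between screen and stand below 0.009 m and z of screen in the frame of stand between 0.054 and 0.062 m and angle between screen's own z axis and vertical below 0.06 rad and contact force between the fingers and screen below 0.1 N), for 0.2 s.
3. the spacer lies on the screen (horizontal distance between spacer and stand below 0.009 m and z of spacer in the frame of stand between 0.066 and 0.074 m and angle between spacer's own z axis and vertical below 0.06 rad and contact force between the fingers and spacer below 0.1 N), for 0.2 s.
4. the cap sits on the spacer, over the rod's end (horizontal distance between cap and stand below 0.009 m and z of cap in the frame of stand between 0.08 and 0.088 m and angle between cap's own z axis and vertical below 0.06 rad and contact force between the fingers and cap below 0.1 N), for 0.2 s.
At the end, for the whole second after the job is handed in: On the rod, upwards: cartridge, screen, spacer, cap, each within 9 mm of the rod axis, underside within 4 mm of 20, 58, 70, 84 mm above the bench, upright as at the start within 0.06 rad, at rest; jar, tin and strip bottle within 30 mm of their starts (horizontal distance between each of cartridge, screen, spacer, cap and stand below 0.009 m and z of cartridge in the frame of stand between 0.016 and 0.024 m and angle between each of cartridge, screen, spacer, cap's own z axis and vertical below 0.06 rad and linear speed of each of cartridge, screen, spacer, cap below 0.02 m/s and angular speed of each of cartridge, screen, spacer, cap below 0.2 rad/s and z of screen in the frame of stand between 0.054 and 0.062 m and z of spacer in the frame of stand between 0.066 and 0.074 m and z of cap in the frame of stand between 0.08 and 0.088 m and distance of each of jar, tin, stripbottle from where it was at the start of the episode below 0.03 m); the robot touches nothing.
It fails at once if the jar is shifted more than 30 mm or tipped (distance of jar from where it was at the start of the episode above 0.03 m or angle between jar's own z axis and vertical above 0.4 rad).
It fails at once if the tin is shifted more than 30 mm or tipped (distance of tin from where it was at the start of the episode above 0.03 m or angle between tin's own z axis and vertical above 0.4 rad).
It fails at once if the strip bottle is shifted more than 30 mm or tipped (distance of stripbottle from where it was at the start of the episode above 0.03 m or angle between stripbottle's own z axis and vertical above 0.4 rad).
It also fails if it takes over 109 s, if anything falls off the work surface, if the arm or the gripper's body presses on something with over 40 N, if the wrist force passes 120 N, or if a joint passes its speed limit or range.

### The arm

A 6-joint arm with a two-finger parallel gripper is mounted at the origin on the work surface. World frame = base frame: x ahead of the robot, y to its left, z up, the work surface at z = 0. Lengths are in m, angles in rad, forces in N, time in s.
With the tool pointing down it reaches from about 0.425 to 0.95 m from the base axis. Payload 3.5 kg.
Tool frame: the origin (TCP) lies between the finger pads; the fingertips stand 19 mm ahead of it and the grasp point (between the pads) is the TCP (ctrl.nose_length is the distance from the TCP to the fingertips, in m); z points along the fingers, y is the line along which they close (so a half turn about z gives the same grasp; the last joint's range is limited). The gripper opens to 85 mm and grips with 20 to 120 N. Pads are 22 mm wide; open, the fingers measure 114 mm over their backs; the gripper's body (76 mm by 85 mm) begins 54 mm behind the grasp point. The pads swing forward as they close: fully open they stand 13 mm farther back than shut.
Start: joints at [1.094, 0.286, 1.577, -0, 1.279, -0.15], TCP at [0.217, 0.639, 0.25] pointing down, gripper open.
Joint ranges: [-2.77, 2.77], [-0.9, 2.22], [0.21, 2.48], [-1.53, 4.67], [0.24, 2.81], [-2.84, 2.84]. Speed limits (rad/s): [2.79, 2.79, 3.14, 3.14, 3.14, 3.14].

### API

Orientations are given as a unit quaternion [x, y, z, w].
In Python, from plant import ctrl gives the robot as it stands.
- The arm moves only by the tool apply_moves, never from a script. Its argument "series" is a list of rows, each a list of 6 numbers: the shift along the world's x, y, z scaled (see below), then the turn, a rotation vector about the world's x, y, z scaled (see below). A call has 1 to 20 rows; each row is the pose to reach, as a shift and turn from the pose commanded when the call began; what a row does not reach only later rows make up. The controller multiplies each number of a shift by 0.8 m and each number of a turn by 45 degrees. A row lasts 1/8 s, in which the tool goes at most 62.5 mm and 10.7 degrees, less where a joint would pass 70% of its speed; a pose out of reach is approached as far as the arm can. A call with a number of a shift or a turn outside -1 to 1 is refused whole. A call with a gripper value outside its range is refused whole. "jaw" is the opening, from 0 (shut) to 1 (fully open), set as the call begins (left out, the last holds). The fingers move at their own pace and stop on an object; "squeeze" is the grip in N (left out, the last holds). Time passes only in rows, so rows that repeat a pose let the fingers close. It gives the time, the measured TCP pose, the force, the opening and the grip force at its end, in the units of the state.
- ctrl.get_state(): the state, without advancing time (a new reading comes with each control period).
- ctrl.read_camera(name): name is "scene" or "top" or "wrist"; returns the picture (384x512x3 uint8, red, green, blue); there is no depth.
- ctrl.get_calibration(name): a dict with "fx", "fy", "cx", "cy" (pixels), "xyz" and "orientation" of the camera in the world; the wrist camera has in their place "hand_eye" (4x4, takes a point from camera to tool coordinates, whose origin is the TCP and whose axes are the flange's). Camera axes: x right, y up, looking along -z (the intrinsics and any distortion apply to the point x, -y, -z); pixel columns grow to the right and rows downward; lengths in m; the calibration is good to about 2 mm. A picture is of the moment at which its call begins: read the wrist's pose just before it. get_calibration takes no time and is no camera call.
- ctrl.sign_off(): hands the job in; it is judged then, once.
Trained networks look in the newest picture that a camera, given by its name, has taken for a name from the list of things; names that differ only in an ending like _2 or _b are one class to them, and where a whole thing is asked for, a point or a joint stands for the part that bears it (a point fixed in the world has none). Each returns a list of dicts, best first, with "p" (0 to 1); they miss things now and then, are a little off and sometimes report something else, mostly with a low value. They report only what shows in the picture. A call takes as long as a camera call.
- ctrl.boxes_of(thing, camera): "xy" ([column, row] as shares, 0 to 1, of the picture: columns of its width, rows of its height, amid what is visible of it).
- ctrl.silhouettes(thing, camera): "pixels" (384x512 bool, what is visible of it) and "xy" ([column, row] as shares, 0 to 1, of the picture: columns of its width, rows of its height, amid what is visible of it).
The state is a dict: "time": time; "qpos": joint angles; "dq": joint speeds; "joint_efforts": joint torques, N m; "eef_pos": TCP position; "tcp_rot": TCP orientation; "contact_force": force on the tool from outside, world axes, zero at the start; "wrist_torque": the same for the moment, N m; "opening": opening from 0.0 (shut) to 1.0 (fully open); "finger_force": force on a finger pad.
Only numpy, scipy, OpenCV 4.12 (cv2) and the standard library are available. Lean on these libraries where they do the work, as an engineer would, in place of code of your own. Each camera call takes 0.05 s, during which the arm holds its last target. There are 200 camera calls.

## Working session

There is one attempt and no reset: what is moved stays moved. The work goes in short steps, Python scripts to look and compute and a tool call to move; the robot and the scene stay as the last step left them, time stands still between calls to the robot, and variables do not carry over. Pictures are saved under pics/ and viewed, at most 14 in all, crops included, and the job is handed in when it is done.

Besides the shell and the picture viewer there is one more tool, called after "Call:" as name(argument=value, ...), one argument or row to a line, values as JSON. apply_moves: Moves the arm, as the interface text tells. Shifts and turns lie within -1 to 1; 1 stands for 0.8 m of shift or 45 degrees of turn. Its arguments: {"type":"object","properties":{"series":{"type":"array"},"jaw":{"type":"number"},"squeeze":{"type":"number"}},"required":["series"]}

```bash
mkdir -p pics; ls
cat > h.py <<'E'
import numpy as np, cv2
from scipy.spatial.transform import Rotation as R
from plant import ctrl
def snap(cam,name):
    im=ctrl.read_camera(cam); cv2.imwrite(f'pics/{name}.png',im[:,:,::-1]); return im
def pose(cam,st=None):
    c=ctrl.get_calibration(cam)
    if 'hand_eye' in c:
        st=st or ctrl.get_state(); H=np.array(c['hand_eye']); T=np.eye(4)
        T[:3,:3]=R.from_quat(st['tcp_rot']).as_matrix(); T[:3,3]=st['eef_pos']; T=T@H
        return c,T[:3,:3],T[:3,3]
    return c,R.from_quat(c['orientation']).as_matrix(),np.array(c['xyz'])
def ray(cam,uv,z,st=None):
    c,Rm,t=pose(cam,st); u,v=uv
    d=Rm@np.array([(u-c['cx'])/c['fx'],-(v-c['cy'])/c['fy'],-1])
    return t+d*(z-t[2])/d[2]
def proj(cam,P,st=None):
    c,Rm,t=pose(cam,st); p=(np.atleast_2d(P)-t)@Rm
    return np.c_[c['cx']-c['fx']*p[:,0]/p[:,2], c['cy']+c['fy']*p[:,1]/p[:,2]]
E
python3 - <<'E'
from h import *
for c in ('scene','top','wrist'):
    print(c,ctrl.get_calibration(c))
a=snap('scene','s0');b=snap('top','t0')
print(ctrl.get_state())
for n in 'stand cartridge screen spacer cap jar tin stripbottle'.split():
    for cam in('top',):
        for d in ctrl.silhouettes(n,cam)[:2]:
            uv=np.array(d['xy'])*[512,384]; print(n,cam,round(d['p'],2),uv.round(1),d['pixels'].sum(),ray(cam,uv,0.02).round(3))
E
```

```text
pics
scene {'fx': 450.4093698072715, 'fy': 450.4093698072715, 'cx': 254.59244583535806, 'cy': 192.19030192239035, 'xyz': array([ 1.00170934, -0.25407585,  0.80063536]), 'orientation': array([0.23760157, 0.15279199, 0.50484518, 0.81567852])}
top {'fx': 351.5887812310115, 'fy': 351.5887812310115, 'cx': 255.8106168969657, 'cy': 190.45923064226133, 'xyz': array([ 0.42582922, -0.06352816,  0.95611575]), 'orientation': array([-0.05411453,  0.05345825,  0.70586999, -0.70424526])}
wrist {'fx': 319.43469067106105, 'fy': 319.43469067106105, 'cx': 255.99041304656066, 'cy': 187.28676422185188, 'hand_eye': array([[-1.79913319e-05,  9.65474366e-01,  2.60498076e-01,
         6.77663366e-02],
       [ 9.99999982e-01, -3.16492088e-05,  1.86365412e-04,
         2.63795965e-04],
       [ 1.88175586e-04,  2.60498075e-01, -9.65474348e-01,
        -1.23676025e-01],
       [ 0.00000000e+00,  0.00000000e+00,  0.00000000e+00,
         1.00000000e+00]])}
{'time': 0.1, 'qpos': array([ 1.09399748e+00,  2.87098662e-01,  1.57804629e+00,  5.83153259e-06,
        1.27859872e+00, -1.49988307e-01]), 'dq': array([ 0.0
[... 277 characters left out ...]
p_rot': array([ 1.62679791e-01,  9.86678331e-01, -1.02226620e-03, -3.34223453e-04]), 'contact_force': array([-0.50216221,  1.16764102, -0.09118497]), 'wrist_torque': array([-0.06403323,  0.03319217, -0.06710212]), 'finger_force': 0.0, 'opening': 0.9999127183416797}
stand top 0.64 [323.6 231. ] 969 [ 0.46  -0.242  0.02 ]
cartridge top 0.7 [137.8 234. ] 373 [0.454 0.25  0.02 ]
screen top 0.88 [230.1 229.6] 373 [0.465 0.006 0.02 ]
spacer top 0.18 [188.4 223.8] 153 [0.48  0.116 0.02 ]
cap top 0.73 [232.3 168.2] 245 [0.631 0.001 0.02 ]
jar top 0.89 [161.3 175.7] 421 [0.611 0.193 0.02 ]
tin top 0.67 [188.6 223.7] 144 [0.481 0.116 0.02 ]
stripbottle top 0.66 [373.2 188.2] 315 [ 0.575 -0.379  0.02 ]
```

Run:
```python
import cv2,numpy as np
a=cv2.imread('pics/s0.png');b=cv2.imread('pics/t0.png')
cv2.imwrite('pics/t0b.png',cv2.resize(b[120:290,100:430],(800,412),interpolation=cv2.INTER_CUBIC))
```

```text
(no output)
```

View pics/t0b.png

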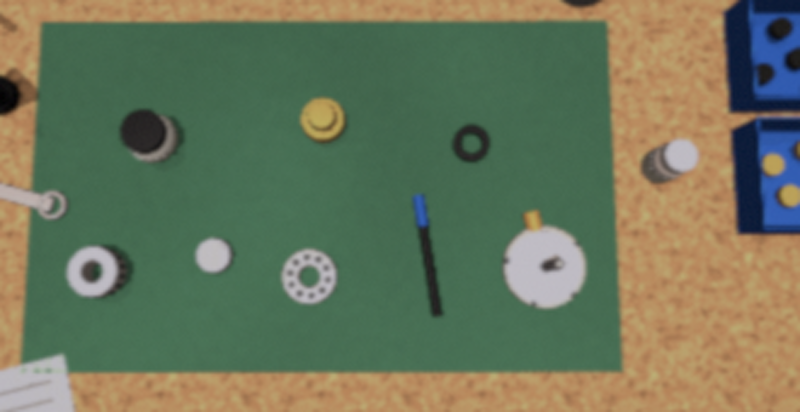

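View pics/s0.png

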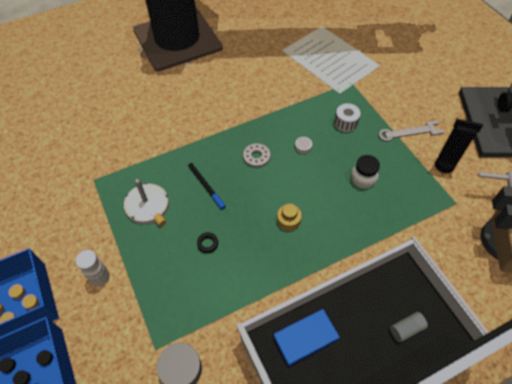

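The top view shows the stand at about (324,230) px with its stub toward +x and the spacer at about (294,179). The network mixed up the spacer and the tin, which is at about (188,225). The cap (233,169), cartridge (138,233), screen (227,233), jar and bottle match the picture. Next I fit positions from the silhouette hulls.

```bash
cat >> h.py <<'E'
from scipy.optimize import least_squares
PARTS=dict(cartridge=[(27,0,38)],screen=[(30,0,12)],spacer=[(21,0,14)],cap=[(24,0,26),(15,26,44)],jar=[(27,0,55)],tin=[(19,0,16)],stripbottle=[(19,0,85)],stand=[(45,0,20)])
A=np.linspace(0,2*np.pi,40)
def model(n,x,y,z0=0):
    return np.concatenate([np.c_[x+r/1e3*np.cos(A),y+r/1e3*np.sin(A),np.full(40,z0+h/1e3)] for r,a,b in PARTS[n] for h in (a,b)])
def cen(p):
    h=cv2.convexHull(np.float32(p)); m=cv2.moments(h); return np.array([m['m10'],m['m01']])/m['m00'],m['m00']
def fit(n,cam,st=None,z0=0,near=None,tol=.05,pmin=.1):
    out=[]
    for d in ctrl.silhouettes(n,cam):
        if d['p']<pmin: continue
        m=d['pixels'].astype(np.uint8)
        k,l,s,_=cv2.connectedComponentsWithStats(m)
        if k<2: continue
        m=l==1+np.argmax(s[1:,4])
        v,u=np.nonzero(m); c,a=cen(np.c_[u,v])
        x0=ray(cam,c,.02+z0,st)[:2]
        if near is not None and np.hypot(*(x0-near))>tol: continue
        r=least_squares(lambda q:cen(proj(cam,model(n,*q,z0),st))[0]-c,x0,diff_step=1e-2)
        out.append((r.x.round(4),round(d['p'],2),round(a/cen(proj(cam,model(n,*r.x,z0),st))[1],2), bool(u.min()>1 and v.min()>1 and u.max()<510 and v.max()<382)))
    return out
E
python3 - <<'E'
from h import *
ctrl.read_camera('scene')
for n in PARTS:
    for cam in('top','scene'):
        for o in fit(n,cam)[:3]: print(n,cam,*o)
for cam,uv in(('top',(332,228)),('scene',(140,181))): print(cam,ray(cam,uv,.092))
for cam,uv in(('top',(294.3,179)),('scene',(207,243))): print(cam,ray(cam,uv,.007))
E
```

```text
cartridge top [0.4589 0.2464] 0.7 0.88 True
cartridge scene [0.4593 0.243 ] 0.61 0.94 True
screen top [0.4543 0.0147] 0.88 0.97 True
screen scene [0.4542 0.0133] 0.7 0.87 True
spacer top [0.4774 0.1209] 0.18 0.66 True
spacer scene [ 0.6022 -0.1685] 0.77 0.9 True
spacer scene [0.6248 0.001 ] 0.15 1.53 True
cap top [0.6298 0.0008] 0.73 0.82 True
cap scene [ 6.29e-01 -5.00e-04] 0.7 0.92 True
jar top [0.6094 0.1923] 0.89 0.9 True
jar scene [0.6107 0.1902] 0.75 0.86 True
tin top [0.4779 0.1221] 0.67 0.72 True
tin scene [0.4758 0.1185] 0.69 0.98 True
stripbottle top [ 0.5757 -0.3763] 0.66 0.88 True
stripbottle scene [ 0.5754 -0.3791] 0.64 0.84 True
stand top [ 0.4687 -0.2429] 0.64 1.04 True
stand scene [ 0.4667 -0.2452] 0.58 1.04 True
top [ 0.46510339 -0.24901321  0.092     ]
scene [ 0.46829486 -0.24143526  0.092     ]
top [ 0.60305284 -0.16851204  0.007     ]
scene [ 0.60396983 -0.16940512  0.007     ]
```

The two cameras agree within about 3 mm. I'll move above the cartridge and refine with the wrist camera.

Call:
apply_moves(
  series=[
    [0.3025, -0.4925, -0.09, 0, 0, 0],
    [0.3025, -0.4925, -0.09, 0, 0, 0],
    [0.3025, -0.4925, -0.09, 0, 0, 0],
    [0.3025, -0.4925, -0.09, 0, 0, 0],
    [0.3025, -0.4925, -0.09, 0, 0, 0],
    [0.3025, -0.4925, -0.09, 0, 0, 0],
    [0.3025, -0.4925, -0.09, 0, 0, 0],
    [0.3025, -0.4925, -0.09, 0, 0, 0],
    [0.3025, -0.4925, -0.09, 0, 0, 0],
    [0.3025, -0.4925, -0.09, 0, 0, 0],
    [0.3025, -0.4925, -0.09, 0, 0, 0],
    [0.3025, -0.4925, -0.09, 0, 0, 0],
  ],
  jaw=0.9,
  squeeze=40,
)

```text
time: 2.85
eef_pos: [0.4582, 0.2462, 0.1785]
tcp_rot: [0.162, 0.987, 0.0, 0.0]
contact_force: [-0.5, 0.5, 0.6]
opening: 0.899
finger_force: 0.0
```

Run:
```python
from h import *
print(ctrl.nose_length)
st=ctrl.get_state(); snap('wrist','w1')
print(st['time'],st['eef_pos'],st['tcp_rot'],st['qpos'],st['contact_force'],st['opening'])
for n in ('cartridge','tin'): print(n,fit(n,'wrist',st))
```

```text
0.019
2.85 [0.45819465 0.24622672 0.17853456] [1.61786060e-01 9.86825840e-01 1.14642369e-04 1.41203024e-04] [ 2.97854925e-01  1.65328363e-02  2.01781152e+00  8.93998858e-05
  1.10689343e+00 -9.47980805e-01] [-0.52729019  0.46204051  0.63814195] 0.8992778968229522
cartridge [(array([0.4572, 0.245 ]), 0.75, 0.95, True), (array([0.4688, 0.1269]), 0.55, 0.28, True)]
tin [(array([0.4727, 0.1197]), 0.72, 0.75, True)]
```

View pics/w1.png

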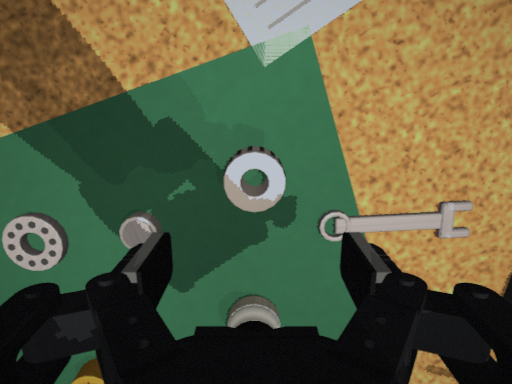

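The wrist view shows the cartridge at about (255,180), fitted within 1 mm of the estimate. The jar is behind the gripper and the wrench ring at about (335,225) stays clear. I'll descend and grip.

Call:
apply_moves(
  series=[
    [0, 0, -0.06, 0, 0, 0],
    [0, 0, -0.11, 0, 0, 0],
    [0, 0, -0.15, 0, 0, 0],
    [0, 0, -0.17, 0, 0, 0],
    [0, 0, -0.1825, 0, 0, 0],
    [0, 0, -0.1825, 0, 0, 0],
    [0, 0, -0.1825, 0, 0, 0],
  ],
  jaw=0.8,
)

```text
time: 3.88
eef_pos: [0.4597, 0.2456, 0.0336]
tcp_rot: [0.163, 0.987, 0.001, 0.001]
contact_force: [-1.1, 0.4, 0.6]
opening: 0.799
finger_force: 0.0
```

Call:
apply_moves(
  series=[
    [0, 0, 0, 0, 0, 0],
    [0, 0, 0, 0, 0, 0],
    [0, 0, 0, 0, 0, 0],
    [0, 0, 0, 0, 0, 0],
    [0, 0, 0, 0, 0, 0],
  ],
  jaw=0,
)

```text
time: 4.5
eef_pos: [0.4598, 0.2456, 0.0339]
tcp_rot: [0.163, 0.987, 0.001, 0.001]
contact_force: [-0.8, -0.8, 5.1]
opening: 0.621
finger_force: 42.3
```

Call:
apply_moves(
  series=[
    [0, 0, 0.06, 0, 0, 0],
    [0, 0, 0.12, 0, 0, 0],
    [0, -0.05, 0.19, 0, 0, 0],
    [0.01, -0.12, 0.21, 0, 0, 0],
    [0.01, -0.19, 0.21, 0, 0, 0],
    [0.01, -0.26, 0.21, 0, 0, 0],
    [0.01, -0.33, 0.21, 0, 0, 0],
    [0.01, -0.4, 0.21, 0, 0, 0],
    [0.01, -0.46, 0.21, 0, 0, 0],
    [0.01, -0.506, 0.21, 0, 0, 0],
    [0.01, -0.506, 0.21, 0, 0, 0],
    [0.01, -0.506, 0.21, 0, 0, 0],
    [0.01, -0.506, 0.21, 0, 0, 0],
    [0.01, -0.506, 0.21, 0, 0, 0],
  ],
)

```text
time: 6.25
eef_pos: [0.4667, -0.1585, 0.2003]
tcp_rot: [0.162, 0.987, 0.0, -0.0]
contact_force: [0.1, 0.6, -0.9]
opening: 0.615
finger_force: 42.7
```

Run:
```python
from h import *
st=ctrl.get_state(); im=snap('wrist','w2')
print(st['eef_pos'],st['tcp_rot'],st['contact_force'],st['opening'])
for n in ('stand','screen','spacer'): print(n,fit(n,'wrist',st))
# draw predicted disc top and rod top circle for (0.467,-0.244)
im=im[:,:,::-1].copy()
for q,col in(((0.467,-.244),(0,0,255)),):
    for r,z in((.045,.02),(.003,.092)):
        P=np.c_[q[0]+r*np.cos(A),q[1]+r*np.sin(A),np.full(40,z)]
        cv2.polylines(im,[proj('wrist',P,st).round().astype(np.int32)],True,col,1)
cv2.imwrite('pics/w2o.png',im)
```

```text
[ 0.46667655 -0.15854765  0.20028771] [ 1.61874350e-01  9.86811376e-01  4.11424868e-05 -2.92395929e-05] [ 0.1106787   0.63052461 -0.92294247] 0.6147855908636245
stand [(array([ 0.4606, -0.2446]), 0.71, 0.9, True)]
screen [(array([0.4526, 0.014 ]), 0.75, 0.95, True)]
spacer []
```

View pics/w2o.png

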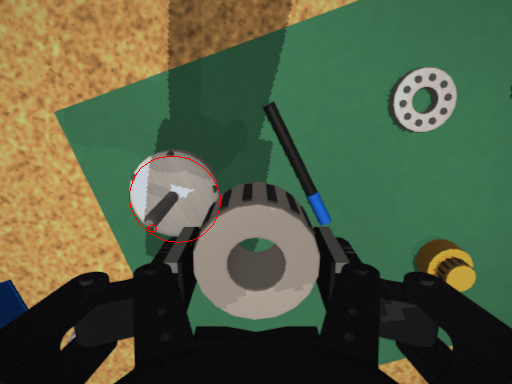

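The disc overlay is about 3 px off and the rod tip at about (150,227) px matches, so the rod is near (0.466, -0.244). Next I position over the rod and lower in two stages.

Call:
apply_moves(
  series=[
    [0, -0.06, 0, 0, 0, 0],
    [0, -0.107, -0.04, 0, 0, 0],
    [0, -0.107, -0.07, 0, 0, 0],
    [0, -0.107, -0.07, 0, 0, 0],
    [0, -0.107, -0.07, 0, 0, 0],
    [0, -0.107, -0.085, 0, 0, 0],
    [0, -0.107, -0.1, 0, 0, 0],
    [0, -0.107, -0.12, 0, 0, 0],
    [0, -0.107, -0.14, 0, 0, 0],
    [0, -0.107, -0.14, 0, 0, 0],
  ],
)

```text
time: 7.7
eef_pos: [0.4654, -0.2441, 0.086]
tcp_rot: [0.163, 0.987, 0.001, -0.002]
contact_force: [0.3, -0.3, -0.9]
opening: 0.617
finger_force: 42.7
```

Run:
```python
from h import *
im=snap('scene','s2'); snap('top','t2')
for cam in('top','scene'):
  for z in (.055,): print(cam,fit('cartridge',cam,z0=z))
t=cv2.imread('pics/t2.png')
a=cv2.resize(im[150:240,90:200,::-1],(480,392),interpolation=cv2.INTER_CUBIC);b=cv2.resize(t[190:270,280:360],(392,392),interpolation=cv2.INTER_CUBIC)
cv2.imwrite('pics/c2.png',np.hstack([a,b])[:, :800])
```

```text
top []
scene [(array([ 0.4682, -0.2465]), 0.86, 0.86, True)]
```

View pics/c2.png

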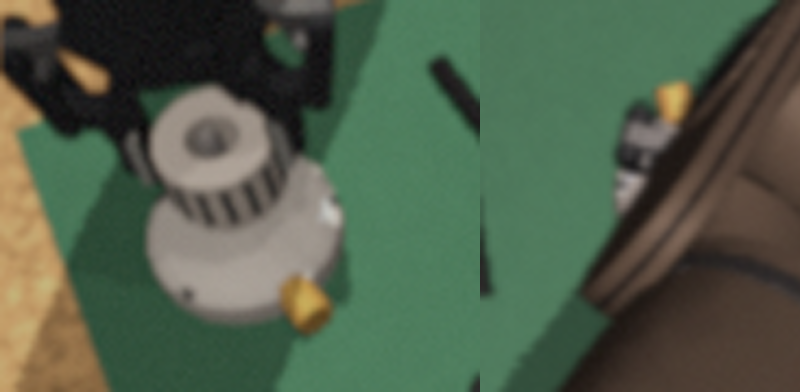

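The rod top shows inside the bore at about (210,140) in the crop, and there is no contact force. I'll lower the rest and release.

Call:
apply_moves(
  series=[
    [0, 0, -0.015, 0, 0, 0],
    [0, 0, -0.028, 0, 0, 0],
    [0, 0, -0.036, 0, 0, 0],
    [0, 0, -0.0415, 0, 0, 0],
    [0, 0, -0.0415, 0, 0, 0],
    [0, 0, -0.0415, 0, 0, 0],
  ],
)

```text
time: 8.65
eef_pos: [0.4668, -0.2453, 0.0554]
tcp_rot: [0.163, 0.987, -0.0, 0.0]
contact_force: [-0.5, 0.3, -0.5]
opening: 0.616
finger_force: 42.8
```

Call:
apply_moves(
  series=[
    [0, 0, -0.0013, 0, 0, 0],
    [0, 0, -0.0013, 0, 0, 0],
  ],
)

```text
time: 8.9
eef_pos: [0.4667, -0.2451, 0.0542]
tcp_rot: [0.163, 0.987, -0.0, 0.0]
contact_force: [-0.1, 0.5, -0.7]
opening: 0.619
finger_force: 42.7
```

Call:
apply_moves(
  series=[
    [0, 0, 0, 0, 0, 0],
    [0, 0, 0, 0, 0, 0],
    [0, 0, 0, 0, 0, 0],
    [0, 0, 0, 0, 0, 0],
    [0, 0, 0.03, 0, 0, 0],
    [0, 0, 0.08, 0, 0, 0],
    [0, 0, 0.14, 0, 0, 0],
    [0, 0, 0.16, 0, 0, 0],
    [0, 0, 0.16, 0, 0, 0],
  ],
  jaw=0.82,
)

```text
time: 10.02
eef_pos: [0.4671, -0.2455, 0.183]
tcp_rot: [0.163, 0.987, -0.001, 0.001]
contact_force: [0.9, 0.3, 0.3]
opening: 0.817
finger_force: 0.0
```

Run:
```python
from h import *
st=ctrl.get_state(); im=snap('wrist','w3'); ctrl.read_camera('scene')
print(st['eef_pos'],st['contact_force'])
print(fit('cartridge','wrist',st,z0=.02), fit('cartridge','scene',z0=.02))
im=im[:,:,::-1].copy()
cv2.imwrite('pics/w3o.png',im)
```

```text
[ 0.46705919 -0.24546221  0.1829562 ] [0.86379525 0.30800858 0.32380862]
[(array([ 0.4641, -0.2445]), 0.86, 0.95, True), (array([ 0.4577, -0.2416]), 0.62, 2.07, True)] [(array([ 0.466 , -0.2462]), 0.89, 0.89, True)]
```

View pics/w3o.png

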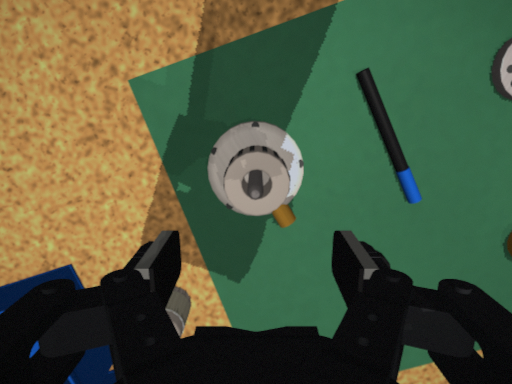

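The cartridge is seated: the rod shows inside its bore at about (256,182). Now the screen.

Call:
apply_moves(
  series=[
    [-0.002, 0.06, 0, 0, 0, 0],
    [-0.006, 0.12, 0, 0, 0, 0],
    [-0.01, 0.18, 0, 0, 0, 0],
    [-0.014, 0.24, -0.02, 0, 0, 0],
    [-0.0163, 0.3, -0.06, 0, 0, 0],
    [-0.0163, 0.324, -0.11, 0, 0, 0],
    [-0.0163, 0.324, -0.15, 0, 0, 0],
    [-0.0163, 0.324, -0.165, 0, 0, 0],
    [-0.0163, 0.324, -0.18, 0, 0, 0],
    [-0.0163, 0.324, -0.19, 0, 0, 0],
    [-0.0163, 0.324, -0.19, 0, 0, 0],
    [-0.0163, 0.324, -0.19, 0, 0, 0],
  ],
  jaw=0.86,
)

```text
time: 11.72
eef_pos: [0.4543, 0.0138, 0.0308]
tcp_rot: [0.163, 0.987, -0.0, 0.001]
contact_force: [-0.6, -0.5, 0.3]
opening: 0.858
finger_force: 0.0
```

Call:
apply_moves(
  series=[
    [0, 0, -0.008, 0, 0, 0],
    [0, 0, -0.0145, 0, 0, 0],
    [0, 0, -0.0145, 0, 0, 0],
    [0, 0, -0.0145, 0, 0, 0],
  ],
)

```text
time: 12.22
eef_pos: [0.4536, 0.0141, 0.0184]
tcp_rot: [0.163, 0.987, 0.0, -0.0]
contact_force: [0.5, 0.1, -0.0]
opening: 0.859
finger_force: 0.0
```

Call:
apply_moves(
  series=[
    [0, 0, 0, 0, 0, 0],
    [0, 0, 0, 0, 0, 0],
    [0, 0, 0, 0, 0, 0],
    [0, 0, 0, 0, 0, 0],
    [0, 0, 0, 0, 0, 0],
  ],
  jaw=0,
)

```text
time: 12.85
eef_pos: [0.4539, 0.014, 0.0193]
tcp_rot: [0.162, 0.987, -0.0, -0.0]
contact_force: [-2.1, 0.1, 6.0]
opening: 0.672
finger_force: 41.6
```

Call:
apply_moves(
  series=[
    [0, 0, 0.03, 0, 0, 0],
    [0, 0, 0.08, 0, 0, 0],
    [0, 0, 0.14, 0, 0, 0],
    [0.002, -0.05, 0.1775, 0, 0, 0],
    [0.006, -0.11, 0.1775, 0, 0, 0],
    [0.01, -0.17, 0.1775, 0, 0, 0],
    [0.014, -0.23, 0.1775, 0, 0, 0],
    [0.0155, -0.29, 0.1775, 0, 0, 0],
    [0.0155, -0.3238, 0.1775, 0, 0, 0],
    [0.0155, -0.3238, 0.1775, 0, 0, 0],
    [0.0155, -0.3238, 0.1775, 0, 0, 0],
    [0.0155, -0.3238, 0.1775, 0, 0, 0],
  ],
)

```text
time: 14.35
eef_pos: [0.4659, -0.2437, 0.1602]
tcp_rot: [0.162, 0.987, 0.0, -0.0]
contact_force: [0.1, -0.3, -0.3]
opening: 0.673
finger_force: 43.2
```

Run:
```python
from h import *
st=ctrl.get_state(); im=snap('scene','s4'); w=snap('wrist','w4')
print(st['eef_pos'],st['contact_force'],st['opening'])
z=st['eef_pos'][2]-.0193
print(fit('screen','scene',z0=z),fit('screen','wrist',st,z0=z))
a=cv2.resize(im[110:230,90:200,::-1],(392,428),interpolation=cv2.INTER_CUBIC);b=cv2.resize(w[100:384,120:390,::-1],(406,428))
cv2.imwrite('pics/c4.png',np.hstack([a,b]))
```

```text
[ 0.46591372 -0.24369346  0.16024519] [ 0.05304421 -0.29983722 -0.28005068] 0.6728243442554808
[(array([ 0.4657, -0.2461]), 0.76, 0.85, True)] [(array([ 0.4644, -0.2431]), 0.97, 0.96, True)]
```

View pics/c4.png

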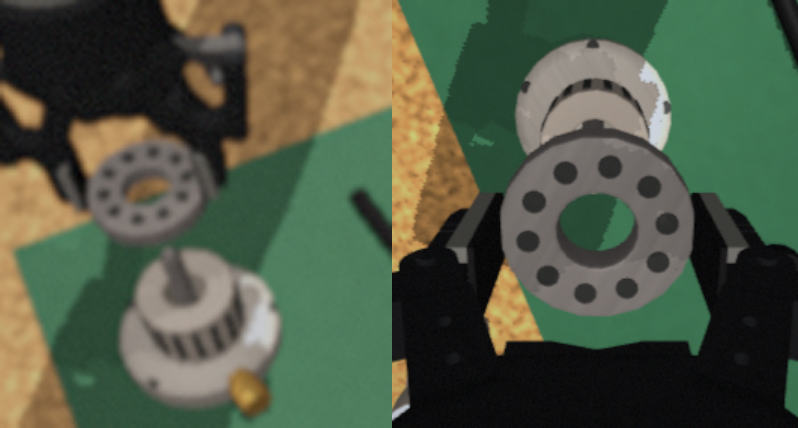

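The screen is held level and centred over the rod. Now I lower it.

Call:
apply_moves(
  series=[
    [0, 0, -0.03, 0, 0, 0],
    [0, 0, -0.05, 0, 0, 0],
    [0, 0, -0.065, 0, 0, 0],
    [0, 0, -0.08, 0, 0, 0],
    [0, 0, -0.092, 0, 0, 0],
    [0, 0, -0.101, 0, 0, 0],
    [0, 0, -0.101, 0, 0, 0],
    [0, 0, -0.1025, 0, 0, 0],
    [0, 0, -0.1025, 0, 0, 0],
  ],
)

```text
time: 15.68
eef_pos: [0.4662, -0.2452, 0.0789]
tcp_rot: [0.163, 0.987, -0.0, 0.0]
contact_force: [0.5, 0.4, -1.7]
opening: 0.675
finger_force: 43.2
```

Call:
apply_moves(
  series=[
    [0, 0, -0.0015, 0, 0, 0],
    [0, 0, -0.0015, 0, 0, 0],
  ],
)

```text
time: 15.92
eef_pos: [0.4661, -0.245, 0.0774]
tcp_rot: [0.163, 0.987, -0.0, 0.0]
contact_force: [-0.2, -0.1, -0.7]
opening: 0.671
finger_force: 43.3
```

Call:
apply_moves(
  series=[
    [0, 0, 0, 0, 0, 0],
    [0, 0, 0, 0, 0, 0],
    [0, 0, 0, 0, 0, 0],
    [0, 0, 0, 0, 0, 0],
    [0, 0, 0.02, 0, 0, 0],
    [0, 0, 0.06, 0, 0, 0],
    [0, 0, 0.11, 0, 0, 0],
    [0, 0, 0.13, 0, 0, 0],
    [0, 0, 0.13, 0, 0, 0],
  ],
  jaw=0.86,
)

```text
time: 17.05
eef_pos: [0.4666, -0.2455, 0.1829]
tcp_rot: [0.163, 0.987, -0.001, 0.001]
contact_force: [-0.1, -0.2, -0.2]
opening: 0.863
finger_force: 0.0
```

Run:
```python
from h import *
st=ctrl.get_state(); im=snap('scene','s5'); w=snap('wrist','w5')
print(st['eef_pos'],st['contact_force'],st['opening'])
print(fit('screen','scene',z0=.058),fit('screen','wrist',st,z0=.058),fit('spacer','wrist',st))
a=cv2.resize(im[110:230,90:200,::-1],(392,428),interpolation=cv2.INTER_CUBIC);b=cv2.resize(w[100:384,120:390,::-1],(406,428))
cv2.imwrite('pics/c5.png',np.hstack([a,b]))
```

```text
[ 0.4666351  -0.24546031  0.18288214] [-0.14351319 -0.21483916 -0.20853793] 0.8627460500165859
[(array([ 0.4664, -0.2464]), 0.86, 0.9, True)] [(array([ 0.4662, -0.2458]), 0.58, 0.98, True)] []
```

View pics/c5.png

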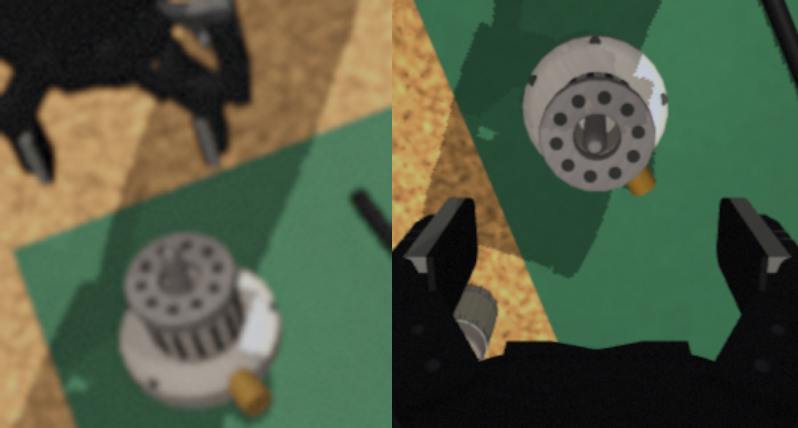

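The screen sits flat on the cartridge, with the rod through its bore. Now the spacer, with one wrist check on the way.

Call:
apply_moves(
  series=[
    [0.06, 0.03, 0, 0, 0, 0],
    [0.12, 0.065, 0, 0, 0, 0],
    [0.1704, 0.0956, -0.02, 0, 0, 0],
    [0.1704, 0.0956, -0.05, 0, 0, 0],
    [0.1704, 0.0956, -0.05, 0, 0, 0],
    [0.1704, 0.0956, -0.05, 0, 0, 0],
    [0.1704, 0.0956, -0.05, 0, 0, 0],
  ],
  jaw=0.66,
)

```text
time: 18.18
eef_pos: [0.6026, -0.1692, 0.1425]
tcp_rot: [0.163, 0.987, -0.0, 0.001]
contact_force: [0.8, -0.0, -0.1]
opening: 0.659
finger_force: 0.0
```

Run:
```python
from h import *
st=ctrl.get_state(); w=snap('wrist','w6')
print(st['eef_pos'],st['contact_force'],st['opening'])
print(fit('spacer','wrist',st),fit('cap','wrist',st))
```

```text
[ 0.60258672 -0.16920506  0.14253104] [ 0.7877898  -0.02161666 -0.12619628] 0.6592225200976163
[(array([ 0.6021, -0.1675]), 0.77, 0.91, True), (array([ 0.4496, -0.2737]), 0.56, 2.43, False), (array([0.6302, 0.0055]), 0.2, 1.57, False)] [(array([ 0.6266, -0.0008]), 0.96, 0.93, False)]
```

Call:
apply_moves(
  series=[
    [0, 0, -0.05, 0, 0, 0],
    [0, 0, -0.1, 0, 0, 0],
    [0, 0, -0.13, 0, 0, 0],
    [0, 0, -0.143, 0, 0, 0],
    [0, 0, -0.149, 0, 0, 0],
    [0, 0, -0.149, 0, 0, 0],
    [0, 0, -0.149, 0, 0, 0],
  ],
)

```text
time: 19.2
eef_pos: [0.6032, -0.1689, 0.0234]
tcp_rot: [0.163, 0.987, -0.0, 0.001]
contact_force: [0.2, -1.0, 0.8]
opening: 0.662
finger_force: 0.0
```

Call:
apply_moves(
  series=[
    [0, 0, 0, 0, 0, 0],
    [0, 0, 0, 0, 0, 0],
    [0, 0, 0, 0, 0, 0],
    [0, 0, 0, 0, 0, 0],
    [0, 0, 0, 0, 0, 0],
  ],
  jaw=0,
)

```text
time: 19.82
eef_pos: [0.6032, -0.1688, 0.0233]
tcp_rot: [0.163, 0.987, -0.0, 0.001]
contact_force: [-0.5, -0.3, 5.5]
opening: 0.461
finger_force: 40.8
```

Call:
apply_moves(
  series=[
    [0, 0, 0.03, 0, 0, 0],
    [0, 0, 0.08, 0, 0, 0],
    [0, 0, 0.14, 0, 0, 0],
    [-0.02, -0.01, 0.185, 0, 0, 0],
    [-0.07, -0.04, 0.185, 0, 0, 0],
    [-0.12, -0.07, 0.185, 0, 0, 0],
    [-0.1704, -0.0956, 0.185, 0, 0, 0],
    [-0.1704, -0.0956, 0.185, 0, 0, 0],
    [-0.1704, -0.0956, 0.185, 0, 0, 0],
    [-0.1704, -0.0956, 0.185, 0, 0, 0],
  ],
)

```text
time: 21.08
eef_pos: [0.4668, -0.2445, 0.17]
tcp_rot: [0.162, 0.987, 0.0, 0.0]
contact_force: [0.1, 0.8, 0.3]
opening: 0.461
finger_force: 40.5
```

Run:
```python
from h import *
st=ctrl.get_state(); im=snap('scene','s7'); w=snap('wrist','w7')
print(st['eef_pos'],st['contact_force'],st['opening'])
z=st['eef_pos'][2]-.0233
print(fit('spacer','scene',z0=z),fit('spacer','wrist',st,z0=z))
a=cv2.resize(im[110:230,90:200,::-1],(392,428),interpolation=cv2.INTER_CUBIC);b=cv2.resize(w[100:384,120:390,::-1],(406,428))
cv2.imwrite('pics/c7.png',np.hstack([a,b]))
```

```text
[ 0.46675354 -0.24453387  0.17001045] [0.09762667 0.75662568 0.26934282] 0.46096419436165703
[(array([ 0.4663, -0.2464]), 0.92, 0.73, True)] [(array([ 0.4649, -0.2439]), 0.91, 0.91, True)]
```

View pics/c7.png

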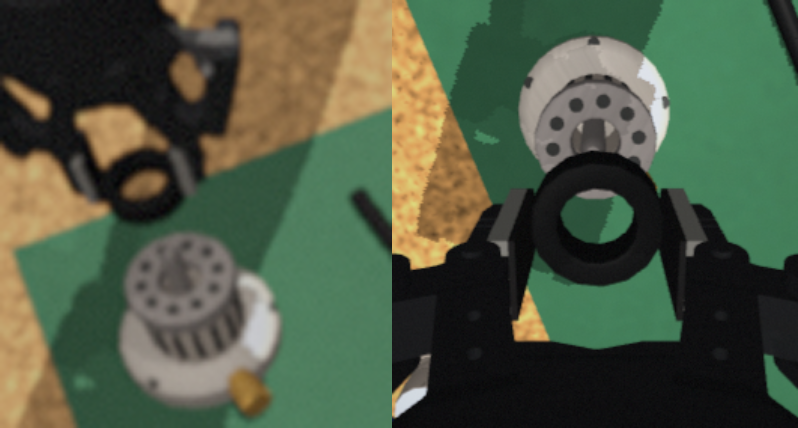

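The spacer is level and centred. I'll lower it.

Call:
apply_moves(
  series=[
    [0, 0, -0.025, 0, 0, 0],
    [0, 0, -0.045, 0, 0, 0],
    [0, 0, -0.06, 0, 0, 0],
    [0, 0, -0.075, 0, 0, 0],
    [0, 0, -0.087, 0, 0, 0],
    [0, 0, -0.0943, 0, 0, 0],
    [0, 0, -0.0943, 0, 0, 0],
    [0, 0, -0.0943, 0, 0, 0],
    [0, 0, -0.0943, 0, 0, 0],
  ],
)

```text
time: 22.4
eef_pos: [0.4663, -0.2452, 0.0952]
tcp_rot: [0.163, 0.987, -0.0, 0.0]
contact_force: [-0.2, -0.3, -1.1]
opening: 0.463
finger_force: 40.5
```

Call:
apply_moves(
  series=[
    [0, 0, -0.0012, 0, 0, 0],
    [0, 0, -0.0012, 0, 0, 0],
  ],
)

```text
time: 22.65
eef_pos: [0.466, -0.2449, 0.0937]
tcp_rot: [0.163, 0.987, -0.0, 0.0]
contact_force: [-0.6, 0.2, -0.2]
opening: 0.466
finger_force: 40.5
```

Call:
apply_moves(
  series=[
    [0, 0, 0, 0, 0, 0],
    [0, 0, 0, 0, 0, 0],
    [0, 0, 0, 0, 0, 0],
    [0, 0, 0, 0, 0, 0],
    [0, 0, 0.02, 0, 0, 0],
    [0, 0, 0.06, 0, 0, 0],
    [0, 0, 0.11, 0, 0, 0],
    [0, 0, 0.12, 0, 0, 0],
    [0, 0, 0.12, 0, 0, 0],
  ],
  jaw=0.64,
)

```text
time: 23.78
eef_pos: [0.4662, -0.2451, 0.1905]
tcp_rot: [0.163, 0.987, -0.0, 0.001]
contact_force: [-0.3, 0.3, -0.9]
opening: 0.641
finger_force: 0.0
```

Run:
```python
from h import *
st=ctrl.get_state(); im=snap('scene','s8'); w=snap('wrist','w8')
print(st['eef_pos'],st['contact_force'],st['opening'])
print(fit('spacer','scene',z0=.07),fit('spacer','wrist',st,z0=.07),fit('cap','scene'))
a=cv2.resize(im[110:230,90:200,::-1],(392,428),interpolation=cv2.INTER_CUBIC);b=cv2.resize(w[100:384,120:390,::-1],(406,428))
cv2.imwrite('pics/c8.png',np.hstack([a,b]))
```

```text
[ 0.46621907 -0.24513334  0.1905469 ] [-0.25603908  0.34049198 -0.89435306] 0.6408046833035608
[(array([ 0.4649, -0.2462]), 0.77, 0.67, True)] [(array([ 0.4653, -0.2451]), 0.84, 0.92, True)] [(array([ 0.6278, -0.0016]), 0.75, 0.89, True)]
```

View pics/c8.png

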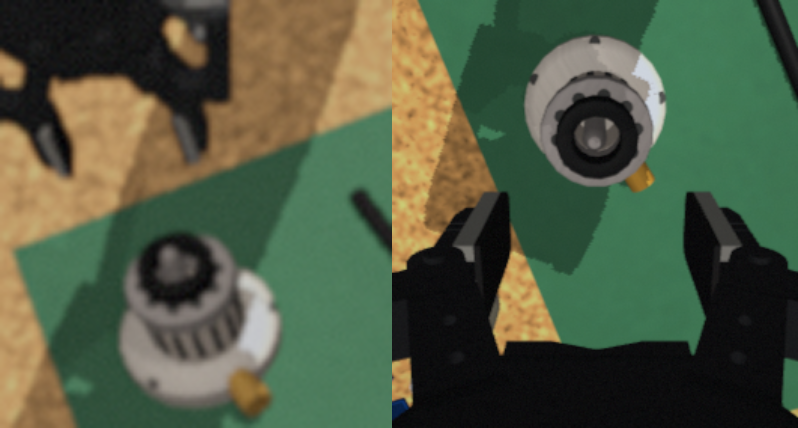

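The spacer is seated and centred. Now the cap.

Call:
apply_moves(
  series=[
    [0.04, 0.06, 0, 0, 0, 0],
    [0.08, 0.12, 0, 0, 0, 0],
    [0.12, 0.18, 0, 0, 0, 0],
    [0.16, 0.24, 0, 0, 0, 0],
    [0.2026, 0.3059, -0.03, 0, 0, 0],
    [0.2026, 0.3059, -0.0625, 0, 0, 0],
    [0.2026, 0.3059, -0.0625, 0, 0, 0],
    [0.2026, 0.3059, -0.0625, 0, 0, 0],
    [0.2026, 0.3059, -0.0625, 0, 0, 0],
  ],
  jaw=0.55,
)

```text
time: 25.15
eef_pos: [0.6287, -0.0012, 0.1413]
tcp_rot: [0.163, 0.987, -0.0, 0.001]
contact_force: [0.9, -0.1, 0.4]
opening: 0.55
finger_force: 0.0
```

Run:
```python
from h import *
st=ctrl.get_state(); w=snap('wrist','w9')
print(st['eef_pos'],st['contact_force'],st['opening'])
print(fit('cap','wrist',st))
```

```text
[ 0.62871404 -0.00124655  0.14128853] [ 0.86160418 -0.11149117  0.40953166] 0.5500762844829896
[(array([ 6.267e-01, -1.000e-04]), 0.89, 0.96, True)]
```

Call:
apply_moves(
  series=[
    [0, 0, -0.04, 0, 0, 0],
    [0, 0, -0.08, 0, 0, 0],
    [0, 0, -0.1, 0, 0, 0],
    [0, 0, -0.11, 0, 0, 0],
    [0, 0, -0.1145, 0, 0, 0],
    [0, 0, -0.1145, 0, 0, 0],
    [0, 0, -0.1145, 0, 0, 0],
  ],
)

```text
time: 26.12
eef_pos: [0.6288, -0.0003, 0.0491]
tcp_rot: [0.163, 0.987, 0.0, 0.001]
contact_force: [0.3, 0.5, 1.1]
opening: 0.551
finger_force: 0.0
```

Call:
apply_moves(
  series=[
    [0, 0, 0, 0, 0, 0],
    [0, 0, 0, 0, 0, 0],
    [0, 0, 0, 0, 0, 0],
    [0, 0, 0, 0, 0, 0],
    [0, 0, 0, 0, 0, 0],
  ],
  jaw=0,
)

```text
time: 26.75
eef_pos: [0.6288, -0.0004, 0.049]
tcp_rot: [0.163, 0.987, -0.0, 0.001]
contact_force: [-0.9, -0.3, 5.5]
opening: 0.33
finger_force: 39.8
```

Call:
apply_moves(
  series=[
    [0, 0, 0.03, 0, 0, 0],
    [0, 0, 0.08, 0, 0, 0],
    [0, 0, 0.14, 0, 0, 0],
    [-0.03, -0.045, 0.1775, 0, 0, 0],
    [-0.07, -0.105, 0.1775, 0, 0, 0],
    [-0.11, -0.165, 0.1775, 0, 0, 0],
    [-0.15, -0.225, 0.1775, 0, 0, 0],
    [-0.18, -0.275, 0.1775, 0, 0, 0],
    [-0.2026, -0.3059, 0.1775, 0, 0, 0],
    [-0.2026, -0.3059, 0.1775, 0, 0, 0],
    [-0.2026, -0.3059, 0.1775, 0, 0, 0],
    [-0.2026, -0.3059, 0.1775, 0, 0, 0],
  ],
)

```text
time: 28.25
eef_pos: [0.4664, -0.2439, 0.1897]
tcp_rot: [0.162, 0.987, 0.0, -0.0]
contact_force: [-0.5, -0.3, -1.6]
opening: 0.333
finger_force: 39.7
```

Run:
```python
from h import *
st=ctrl.get_state(); im=snap('scene','s10'); w=snap('wrist','w10')
print(st['eef_pos'],st['contact_force'],st['opening'])
z=st['eef_pos'][2]-.049
print(fit('cap','scene',z0=z),fit('cap','wrist',st,z0=z))
a=cv2.resize(im[90:230,90:200,::-1],(336,428),interpolation=cv2.INTER_CUBIC);b=cv2.resize(w[100:384,120:390,::-1],(406,428))
cv2.imwrite('pics/c10.png',np.hstack([a,b]))
```

```text
[ 0.46638824 -0.24391052  0.18967099] [-0.48951816 -0.25907429 -1.62208976] 0.33265725158067727
[(array([ 0.4688, -0.2455]), 0.66, 0.76, True)] [(array([ 0.4637, -0.2431]), 0.63, 0.88, True)]
```

View pics/c10.png

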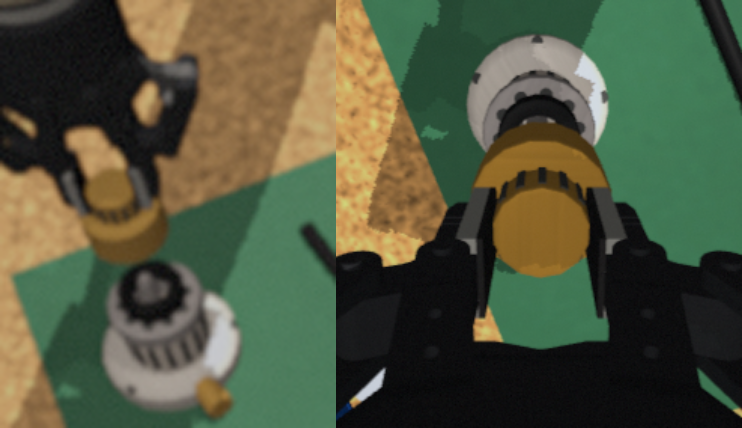

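The cap is upright and over the rod. I'll lower it.

Call:
apply_moves(
  series=[
    [0, 0, -0.025, 0, 0, 0],
    [0, 0, -0.042, 0, 0, 0],
    [0, 0, -0.054, 0, 0, 0],
    [0, 0, -0.063, 0, 0, 0],
    [0, 0, -0.0695, 0, 0, 0],
    [0, 0, -0.0695, 0, 0, 0],
    [0, 0, -0.0695, 0, 0, 0],
    [0, 0, -0.0695, 0, 0, 0],
  ],
)

```text
time: 29.45
eef_pos: [0.4663, -0.2452, 0.135]
tcp_rot: [0.163, 0.987, -0.0, 0.0]
contact_force: [-0.8, -0.1, -0.5]
opening: 0.329
finger_force: 39.7
```

Call:
apply_moves(
  series=[
    [0, 0, -0.0015, 0, 0, 0],
    [0, 0, -0.0015, 0, 0, 0],
  ],
)

```text
time: 29.7
eef_pos: [0.466, -0.2449, 0.1332]
tcp_rot: [0.163, 0.987, 0.0, -0.0]
contact_force: [0.7, -0.5, -0.6]
opening: 0.331
finger_force: 39.7
```

Call:
apply_moves(
  series=[
    [0, 0, 0, 0, 0, 0],
    [0, 0, 0, 0, 0, 0],
    [0, 0, 0, 0, 0, 0],
    [0, 0, 0, 0, 0, 0],
    [0, 0, 0.03, 0, 0, 0],
    [0, 0, 0.08, 0, 0, 0],
    [0, 0, 0.13, 0, 0, 0],
    [0, 0, 0.15, 0, 0, 0],
    [0, 0, 0.15, 0, 0, 0],
    [0, 0, 0.15, 0, 0, 0],
  ],
  jaw=0.6,
)

```text
time: 30.95
eef_pos: [0.4652, -0.2444, 0.2511]
tcp_rot: [0.163, 0.987, 0.001, -0.002]
contact_force: [0.0, -0.5, 0.4]
opening: 0.602
finger_force: 0.0
```

Run:
```python
from h import *
st=ctrl.get_state(); im=snap('scene','s11'); w=snap('wrist','w11')
print(st['eef_pos'],st['contact_force'],st['opening'])
print(fit('cap','scene',z0=.084),fit('cap','wrist',st,z0=.084))
for n in('jar','tin','stripbottle'): print(n,fit(n,'scene')[:1])
a=cv2.resize(im[90:230,90:200,::-1],(336,428),interpolation=cv2.INTER_CUBIC);b=cv2.resize(w[100:384,120:390,::-1],(406,428))
cv2.imwrite('pics/c11.png',np.hstack([a,b]))
```

```text
[ 0.46521979 -0.24437263  0.25108698] [ 0.03206946 -0.47463303  0.41638097] 0.6020048833029936
[(array([ 0.4659, -0.2458]), 0.8, 0.93, True)] [(array([ 0.4644, -0.2448]), 0.88, 0.95, True)]
jar [(array([0.61  , 0.1906]), 0.88, 0.84, True)]
tin [(array([0.4766, 0.1182]), 0.51, 0.83, True)]
stripbottle []
```

View pics/c11.png

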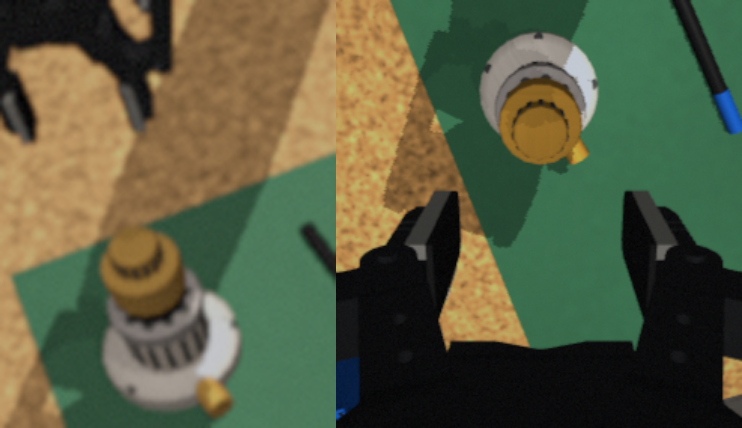

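The stack stands complete and square with the cap on top, and the gripper is clear. I'm handing it in.

```bash
python3 -c "
from plant import ctrl
print(ctrl.sign_off())"
```

```text
the job is handed in; nothing more can be done
None
```

The filter is rebuilt on the rod in order (cartridge, screen, spacer, cap); it looked square and free-standing in the last pictures, the arm touched neither jar, tin nor strip bottle as far as I can tell (the last check did not detect the bottle), and the job was handed in at about 31 s with no verdict returned.

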